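# Set the fold-width stop of the folding board to the marked notch

### The arm

A 6-joint arm with a two-finger parallel gripper is mounted at the origin on the work surface. World frame = base frame: x ahead of the robot, y to its left, z up, the work surface at z = 0. Lengths are in m, angles in rad, forces in N, time in s.
With the tool pointing down it reaches from about 0.375 to 0.9 m from the base axis. Payload 3.1 kg.
Tool frame: the origin (TCP) lies at the very end of the fingers, on their centre line; the grasp point (between the pads) lies 19 mm behind it; z points along the fingers, y is the line along which they close (so a half turn about z gives the same grasp; the last joint's range is limited). The gripper opens to 87 mm and grips with 3 to 60 N. Pads are 19 mm wide; open, the fingers measure 117 mm over their backs; the gripper's body (75 mm by 190 mm) begins 51 mm behind the grasp point.
Start: joints at [1.135, 0.527, 1.433, -0, 1.181, -0.178], TCP at [0.159, 0.604, 0.2] pointing down, gripper open.
Joint ranges: [-3.08, 3.08], [-0.75, 2.2], [0.22, 2.44], [-1.43, 4.57], [0, 2.65], [-2.85, 2.85]. Speed limits (rad/s): [2.79, 2.79, 3.14, 3.14, 3.14, 3.14].

### API

Orientations are given as a rotation vector (axis times angle).
In Python, from station import observe, capture, job_done gives the robot as it stands. The module is installed in compiled form; this text tells all that it offers.
- The arm moves only by the tool servo_tool, never from a script. Its argument "increments" is a list of rows, each a list of 5 numbers: the closure, from 0 (fully open) to 1 (shut), then the shift along the tool's x, y, z in cm, then the turn about the tool's z in rad. A call has 1 to 10 rows; each row shifts and turns the commanded pose from where the row before left it, along the tool's axes as they then stand; what a row does not reach is not made up. A row lasts 1/12 s, in which the tool goes at most 41.7 mm and 7.16 degrees, less where a joint would pass 70% of its speed; a pose out of reach is approached as far as the arm can. A call with a gripper value outside its range is refused whole. The fingers move at their own pace and stop on an object; "grip_force" is the grip in N (left out, the last holds). Time passes only in rows, so rows that do not move let the fingers close. It gives the time, the measured TCP pose, the force, the opening and the grip force at its end, in the units of the state.
- observe(): the state, without advancing time (a new reading comes with each control period).
- capture(name): name is "scene" or "top" or "wrist"; returns a dict with "color" (420x560x3 uint8, red, green, blue), "range_z" (420x560 float32, m along the optical axis (not along the pixel's ray), 0 where there is no reading), "fx", "fy", "cx", "cy" (pixels), "R" (3x3) and "t" (3): a world point X has camera coordinates R X + t. Camera axes: x right, y down, z forward; pixel columns grow to the right and rows downward; lengths in m; the calibration is good to about 2 mm. The wrist camera is an equidistant fisheye: a pixel r from the principal point sees the ray r / f radians off the axis. A picture is of the moment at which its call begins.
- job_done(): hands the job in; it is judged then, once.
The state is a dict: "t": time; "joint_positions": joint angles; "joint_velocities": joint speeds; "tau": joint torques, N m; "ee_pos": TCP position; "ee_rot": TCP orientation; "ft_force": force on the tool from outside, world axes, zero at the start; "moment": the same for the moment, N m; "grip_width": opening from 0.0 (shut) to 1.0 (fully open); "gripper_force": force on a finger pad.
Only numpy, scipy, OpenCV 4.12 (cv2) and the standard library are available. Lean on these libraries where they do the work, as an engineer would, in place of code of your own. Each camera call takes 0.05 s, during which the arm holds its last target. There are 200 camera calls.

### The job

On the laundry's folding counter, push the white sliding stop along its rail with your fingertips until it clicks into the notch beside the tall peg (its index pin drops), then press the black lock button on top of the stop fully down so that it stays down. Only push and press: do not pinch or grip the stop, do not pull the index pin up, and leave the pegs and all the loose things on the counter where they stand.

Things in the scene. Friction and masses are not known exactly. Their poses are not given: they have to be found in the camera images.
- gauge: fixed gauge: grey board 280 x 400 x 4 mm with a rail. Origin on the counter (z = 0) under the rail's middle; y runs along the rail, x across it, away from the robot (board x -185 to +95 mm), z up. Aluminium rail 36 mm wide, 350 mm long, top 24 mm above the counter; black end blocks at y = +-181 mm, 30 mm high. Four notches: 12 mm wide grooves across it, at y = -120, -60, +60, +120 mm
- notch0 (a point): notch in the rail at y = -120 mm of the gauge's frame: the middle of the groove, at the rail's top
- notch1 (a point): notch in the rail at y = -60 mm of the gauge's frame: the middle of the groove, at the rail's top
- notch2 (a point): notch in the rail at y = 60 mm of the gauge's frame: the middle of the groove, at the rail's top
- notch3 (a point): notch in the rail at y = 120 mm of the gauge's frame: the middle of the groove, at the rail's top
- stop (a joint): y (m) of the stop's middle in the gauge's frame, -0.145 to 0.145; starts between the two inner notches, within 0.04 of 0. Slides with 1 to 3 N of friction; at a notch its sprung pin pulls it in over the last 4 to 5 mm (the push dips to nothing), then 12 to 14 N is needed to push it out again. It cannot be lifted off the rail
- stop_top (a point): middle of the stop's flat top, 56 mm above the counter. The stop: white block 70 mm across the rail, 44 mm along it (flat end faces 22 mm either side of this point), 26 to 56 mm above the counter; a white blade 6 mm thick juts from it towards the robot (gauge x -35 to -95 mm, 26 to 50 mm high), a short steel pointer towards the pegs (to x +60 mm)
- pin (a joint): height (m) of the sprung index pin in the stop: 0 while it rides on the rail's top, about -0.0047 when it has dropped into a notch, positive if pulled up
- pin_head (a point): top of the index pin's steel head, 16 mm wide, standing 10 mm out of the stop's top, 20 mm from the stop's middle on the peg side (gauge +x); about 5 mm when dropped
- lock (a joint): depth (m) of the lock button: 0 up, 0.007 fully down; takes about 4 N, and stays where it is left
- lock_top (a point): middle of the top of the black lock button, 26 mm across the rail by 30 mm along it, standing 16 mm out of the stop's top (72 mm above the counter when up, 65 mm when down), 18 mm from the stop's middle on the robot's side (gauge -x)
- marker: the tall peg that marks the wanted notch: fixed aluminium peg, 18 mm wide, 42 mm tall, standing on the board 75 mm from the rail's middle line on the side away from the robot, straight across from its notch (same y in the gauge's frame). Origin at its foot; axes parallel to the gauge's
- blank1: low fixed aluminium peg, 18 mm wide, 10 mm tall, beside another notch
- blank2: low peg, as blank1
- blank3: low peg, as blank1
- scoop: loose white measuring scoop cup, 52 mm wide, 45 mm tall, on the folding board's robot side; origin at its foot
- stain_jar: loose small white jar, 44 mm wide, 60 mm tall, on the folding board's robot side; origin at its foot
- brush: loose lint brush lying on the counter just beyond the gauge; origin under its middle
- peg_clip: loose wooden clothes peg, 70 x 13 x 13 mm, lying on the counter just beyond the gauge; origin under its middle
- detergent: loose white detergent bottle, 84 mm wide, 200 mm tall, on the left of the counter; origin at its foot
- token_dish: loose white bowl, 100 mm wide, 30 mm tall, on the right of the counter; origin at its foot

How it is judged:
By the outcome, as a careful person would: the job done as asked, in the order asked, and still so for the second after the job is handed in, with the robot touching nothing.
It also fails if it takes over 51 s, if anything falls off the work surface, if the arm or the gripper's body presses on something with over 40 N, if the wrist force passes 120 N, or if a joint passes its speed limit or range.

## Working session

There is one attempt and no reset: what is moved stays moved. The work goes in short steps, Python scripts to look and compute and a tool call to move; the robot and the scene stay as the last step left them, time stands still between calls to the robot, and variables do not carry over. Pictures are saved under pics/ and viewed, at most 10 in all, crops included, and the job is handed in when it is done.

Besides the shell and the picture viewer there is one more tool, called after ">>>" as name([rows], argument=value, ...), one row to a line, values as JSON. servo_tool: Moves the arm, as the interface text tells. Its arguments: {"type":"object","properties":{"increments":{"type":"array","items":{"type":"array","items":{"type":"number"}}},"grip_force":{"type":"number"}},"required":["increments"]}

```bash
mkdir -p pics; python3 - <<'E'
from station import observe,capture
import cv2,pickle
s=observe();print(s['t'],s['ee_pos'],s['ee_rot'],s['grip_width'])
for n in("top","scene"):
    c=capture(n);pickle.dump(c,open(n+'.pkl','wb'));cv2.imwrite(f'pics/{n}0.png',c['color'][:,:,::-1]);print(c['fx'],c['cx'],c['cy'],c['R'],c['t'])
E
```

```text
0.0 [0.15897482 0.60361713 0.19936103] [-0.40371858 -3.11490128  0.00331094] 0.9993690210429319
442.3942925448415 281.6631248607931 205.64118067619273 [[-0.02453945 -0.99969124  0.00390373]
 [-0.99700007  0.02418627 -0.07352475]
 [ 0.07340763 -0.00569628 -0.99728575]] [-0.00767955  0.56113426  1.26233771]
445.2078574406997 277.51168269466007 212.86839295858437 [[ 0.62630634  0.77931367 -0.02026225]
 [ 0.46245083 -0.39232833 -0.79512119]
 [-0.62759827  0.48861915 -0.60611198]] [-0.33206354 -0.20920741  1.52551856]
```

View pics/top0.png

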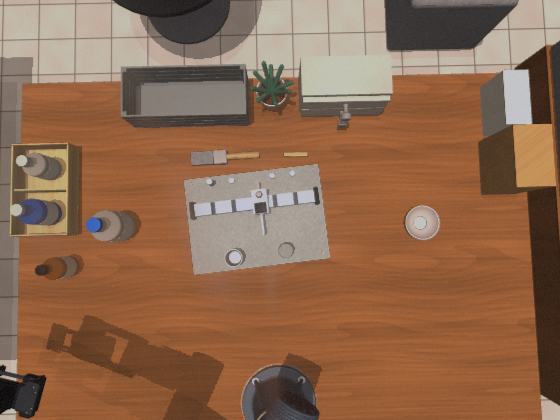

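View pics/scene0.png

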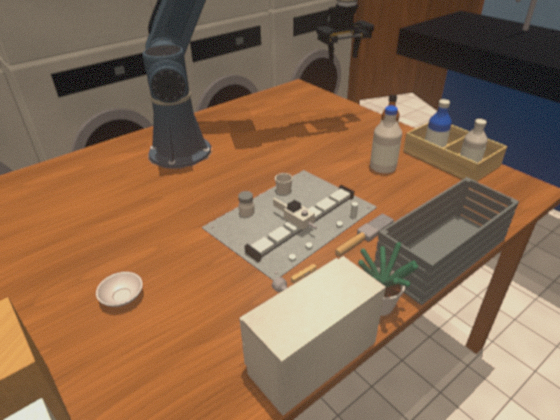

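The top view shows the rail running from its left end block at about (193,211) to the right one at (317,196). The stop is at (260,203), and the pegs are at (209,182), (231,180), (272,175) and (292,173). In the scene view the tall peg is at (354,208), which is the leftmost one (+y). I'll measure next.

```bash
cat > h.py <<'E'
import numpy as np,pickle,cv2
def ray(c,u,v,z):
    d=c['R'].T@np.array([(u-c['cx'])/c['fx'],(v-c['cy'])/c['fy'],1]); o=-c['R'].T@c['t']
    return o+d*(z-o[2])/d[2]
def proj(c,X):
    p=c['R']@X+c['t'];return c['fx']*p[0]/p[2]+c['cx'],c['fy']*p[1]/p[2]+c['cy']
E
python3 - <<'E'
from h import *
c=pickle.load(open('top.pkl','rb'));s=pickle.load(open('scene.pkl','rb'))
g=c['color'].max(2)
m=((g<60)*255).astype(np.uint8);m[:160]=0;m[280:]=0;m[:,:180]=0;m[:,335:]=0
n,_,st,ce=cv2.connectedComponentsWithStats(m)
P=[]
for i in range(1,n):
    if st[i,4]>8: print(st[i],ce[i],ray(c,*ce[i],.03))
b=[ce[i] for i in range(1,n) if st[i,4]>8]
L=ray(c,*min(b,key=lambda p:p[0]),.03);R=ray(c,*max(b,key=lambda p:p[0]),.03)
O=(L+R)/2;y=(L-R)/np.linalg.norm(L-R);x=np.array([y[1],-y[0],0])
print(O,y,np.linalg.norm(L-R),'yaw',np.arctan2(-y[0],y[1]))
for yy in(-.12,-.06,.06,.12):
    for h in(.01,.042):
        q=O+x*.075+y*yy;q[2]=h;print(yy,h,proj(c,q),proj(s,q))
for p in [(259,209),(259,195)]:
    q=ray(c,*p,.07);print((q-O)@x,(q-O)@y)
for p in [(235,257),(286,250)]:
    q=ray(c,*p,.05);print('jar',(q-O)@x,(q-O)@y)
a=cv2.resize(c['color'][160:280,180:335],None,fx=5,fy=5,interpolation=2);cv2.imwrite('pics/c1.png',a[:,:,::-1])
E
```

```text
Traceback (most recent call last):
ValueError: min() iterable argument is empty
```

```bash
python3 - <<'E'
from h import *
c=pickle.load(open('top.pkl','rb'));s=pickle.load(open('scene.pkl','rb'))
print(c['color'].max(2)[192:206,312:322:2]); print(c['color'].dtype)
g=c['color'].max(2)
m=((g<95)*255).astype(np.uint8);m[:160]=0;m[280:]=0;m[:,:186]=0;m[:,325:]=0
n,_,st,ce=cv2.connectedComponentsWithStats(m)
b=[]
for i in range(1,n):
    if st[i,4]>15: print(st[i],ce[i],ray(c,*ce[i],.03)); b.append(ce[i])
L=ray(c,*min(b,key=lambda p:p[0]),.03);R=ray(c,*max(b,key=lambda p:p[0]),.03)
O=(L+R)/2;y=(L-R)/np.linalg.norm(L-R);x=np.array([y[1],-y[0],0])
print(O,y,np.linalg.norm(L-R),'yaw',np.arctan2(-y[0],y[1]))
for yy in(-.12,-.06,.06,.12):
    for h in(.01,.042):
        q=O+x*.075+y*yy;q[2]=h;print(yy,h,proj(c,q),proj(s,q))
for p in [(235,257),(286,250)]:
    q=ray(c,*p,.05);print('jar',(q-O)@x,(q-O)@y)
for p in b:
    q=ray(c,*p,.072);print('lock?',q,(q-O)@x,(q-O)@y)
a=cv2.resize(c['color'][160:280,180:335],None,fx=5,fy=5,interpolation=2);cv2.imwrite('pics/c1.png',a[:,:,::-1])
E
```

```text
[[200 102  69 123 166]
 [201 100  66  99 161]
 [199 110  69  78 165]
 [202 110  70  74 167]
 [206 127  70  66 169]
 [201 130  68  64 163]
 [204 163  70  65 161]
 [205 167  71  65 164]
 [199 194  65  67 157]
 [207 200  71  65 159]
 [123 102  68  66 159]
 [158 131  68  58 158]
 [165 162  90 115 164]
 [161 166 159 160 165]]
uint8
[313 187   7  18  69] [316.26086957 195.49275362] [ 0.58701922 -0.12181162  0.03      ]
[255 203  11  10 102] [260.05882353 207.26470588] [0.55691778 0.04095396 0.03      ]
[ 0.5719685  -0.04042883  0.03      ] [-0.18185368  0.9833256   0.        ] 0.16552562022477593 yaw 0.18287123863185686
-0.12 0.01 (np.float64(322.6762625250915), np.float64(168.73263868189736)) (np.float64(265.8310020112283), np.float64(277.00633590542856))
-0.12 0.042 (np.float64(323.750138278407), np.float64(166.9859914104837)) (np.float64(265.32106619174715), np.float64(267.02599117086663))
-0.06 0.01 (np.float64(302.7478894643615), np.float64(172.8845778209019)) (np.float64(282.5795331726478), np.float64(263.07783219452307))
-0.06 0.042 (np.float64(303.32161944536057), np.float64(171.24
[... 195 characters left out ...]
4(237.8435502289457))
0.06 0.042 (np.float64(262.35457122064855), np.float64(179.77323398618944)) (np.float64(313.27918168148176), np.float64(228.1393798219888))
0.12 0.01 (np.float64(242.7532263447598), np.float64(185.3840522726584)) (np.float64(326.7095834497461), np.float64(226.37816204894634))
0.12 0.042 (np.float64(241.81584417727535), np.float64(184.05096440690116)) (np.float64(327.28678271883035), np.float64(216.7813827049814))
jar -0.12420863418675213 0.17937237172804393
jar -0.13457441369738754 0.035163157045801696
lock? [ 0.58303738 -0.11824868  0.072     ] -0.0032675087601497085 -0.07853516965378994
lock? [0.55393126 0.03913494 0.072     ] -0.003267508760149628 0.08151723104503657
```

View pics/c1.png

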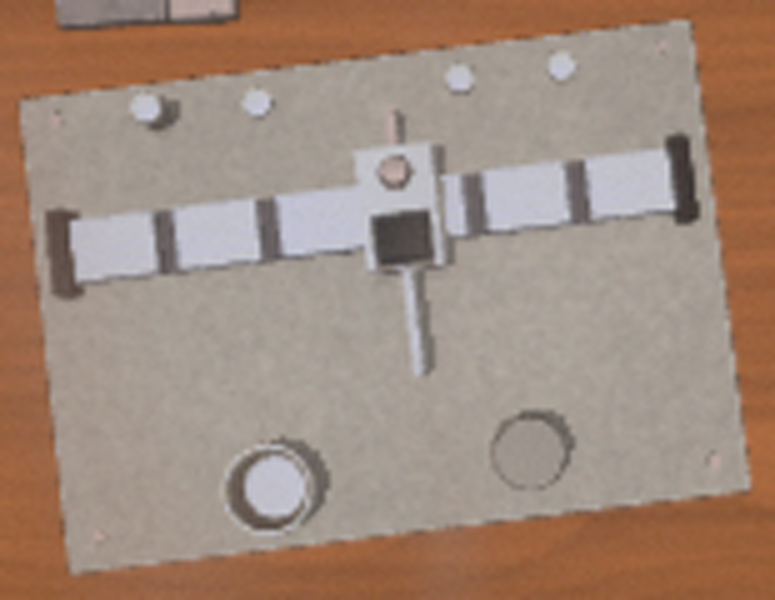

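The crop shows four notches. The tall peg, with the longer shadow, is at crop (146,108), next to the leftmost notch, so the target is notch3. The block centres are at full-image (192.8,210.4) and (316.4,195.8), with the stop between the inner notches.

```bash
cat >> h.py <<'E'
from scipy.spatial.transform import Rotation as Ro
c=pickle.load(open('top.pkl','rb'));s=pickle.load(open('scene.pkl','rb'))
L=ray(c,192.8,210.4,.03);R=ray(c,316.4,195.8,.03)
O=(L+R)/2;y=(L-R)/np.linalg.norm(L-R);x=np.array([y[1],-y[0],0])
def G(q): q=np.asarray(q)-O; return np.round([q@x,q@y],4)
def W(gx,gy,z): q=O+x*gx+y*gy; q[2]=z; return q
E
python3 - <<'E'
from h import *
print(O,y,np.linalg.norm(L-R))
f=lambda u,v,z:G(ray(c,180+u/5,160+v/5,z))
print('lock',f(402,238,.072),'pin',f(395,171,.066),'bladeend',f(422,370,.05),'pegs',f(146,108,.042),f(258,102,.01),f(460,78,.01),f(563,65,.01))
print('notch',f(165,242,.024),f(266,230,.024),f(475,205,.024),f(577,191,.024))
print('scene tallpeg',[np.round(proj(s,W(.075,.12,h))) for h in(0.004,.042)],'det',ray(c,103,225,.15))
M=Ro.from_rotvec([-.40371858,-3.11490128,.00331094]).as_matrix();print(M.round(3))
print('yaw toolx',np.arctan2(M[1,0],M[0,0]),'gauge x dir',np.arctan2(x[1],x[0]),np.arctan2(y[1],y[0]))
E
```

```text
[0.56934787 0.05609902 0.03      ] [-0.09365969  0.99560427  0.        ] 0.3581443611016792
lock [-0.018  -0.0163] pin [ 0.0203 -0.0165] bladeend [-0.0918 -0.0181] pegs [0.0756 0.1217] [0.0761 0.0607] [ 0.0762 -0.0587] [ 0.0768 -0.1198]
notch [-0.0006  0.1217] [-0.0006  0.063 ] [-0.0004 -0.0587] [ 0.0007 -0.1183]
scene tallpeg [array([353., 216.]), array([354., 205.])] det [0.51215396 0.44402452 0.15      ]
[[-0.967  0.255 -0.001]
 [ 0.255  0.967 -0.002]
 [ 0.    -0.002 -1.   ]]
yaw toolx 2.883811713891635 gauge x dir 0.0937971627423584 1.664593489537255
```

The fit is good: rail length is 358 mm against 362 mm nominal, and the stop is at y ≈ -0.0165. I'll turn the tool to the rail's axes with the fingers closed, then travel over. Once turned, tool x is gauge -x and tool y is gauge +y.

>>> servo_tool([
  [1,0,0,0,-0.117],
  [1,0,0,0,-0.117],
  [1,0,0,0,-0.117],
  [1,-1.5,-2.8,0,0],
  [1,-1.5,-2.8,0,0],
  [1,-1.5,-2.8,0,0],
  [1,-1.5,-2.8,0,0],
  [1,-1.5,-2.8,0,0],
  [1,-1.5,-2.8,0,0],
  [1,-1.5,-2.8,0,0],
], grip_force=20)

```text
t: 0.93
ee_pos: [0.2824, 0.4174, 0.2001]
ee_rot: [0.147, -3.138, 0.001]
ft_force: [0.1, -0.3, -0.8]
grip_width: 0.324
gripper_force: 0.0
```

>>> servo_tool([
  [1,-1.5,-2.8,0,0],
  [1,-1.5,-2.8,0,0],
  [1,-1.5,-2.8,0,0],
  [1,-1.5,-2.8,0,0],
  [1,-1.5,-2.8,0,0],
  [1,-1.5,-2.8,0,0],
  [1,-1.5,-2.8,0,0],
  [1,-1.5,-2.8,0,0],
  [1,-1.5,-2.8,0,0],
  [1,-1.5,-2.8,0,0],
])

```text
t: 1.77
ee_pos: [0.4578, 0.1527, 0.2001]
ee_rot: [0.146, -3.137, -0.0]
ft_force: [1.7, 0.6, 0.5]
grip_width: 0.002
gripper_force: 0.0
```

>>> servo_tool([
  [1,-1.5,-2.8,0,0],
  [1,-1.5,-2.8,0,0],
  [1,-1.5,-2.8,0,0],
  [1,-1.5,-2.8,0,0],
  [1,-1.5,-2.8,0,0],
  [1,-1.5,-2.8,0,0],
  [1,-1.2,-1.7,0,0],
  [1,0,0,0,0],
  [1,0,0,0,0],
])

```text
t: 2.52
ee_pos: [0.5762, -0.0214, 0.1997]
ee_rot: [0.143, -3.137, -0.001]
ft_force: [-0.4, 0.2, -0.6]
grip_width: 0.003
gripper_force: 0.0
```

```bash
cat > look.py <<'E'
import sys
from h import *
from station import observe,capture
o=observe();M=Ro.from_rotvec(o['ee_rot']).as_matrix()
print(o['t'],'G',G(o['ee_pos']),'z',o['ee_pos'][2],'toolx.gx,toolx.gy',M[:,0]@x,M[:,0]@y,M[:,2],'f',(o['ft_force']@x).round(2),(o['ft_force']@y).round(2),o['ft_force'][2],o['grip_width'])
if len(sys.argv)>2:
    k=capture(sys.argv[1]);pickle.dump(k,open(sys.argv[2]+'.pkl','wb'));cv2.imwrite(f'pics/{sys.argv[2]}.png',k['color'][:,:,::-1])
E
python3 look.py wrist w1
```

```text
2.5167 G [-0.0004 -0.0778] z 0.19966616940806817 toolx.gx,toolx.gy -0.9999957085953138 0.0026406639322030146 [-1.33323776e-03  6.47796270e-04 -9.99998901e-01] f -0.42 0.25 -0.5816904893357515 0.003255030978696733
```

View pics/w1.png

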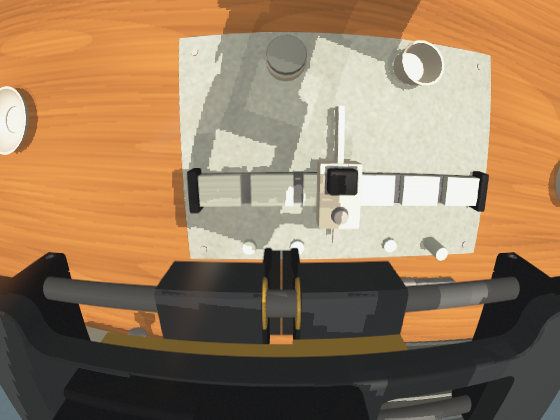

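The wrist view shows the stop at (340,190) and the tall peg at (436,250), the rightmost and on the +y side. The closed fingers are at (282,260), on the near (-y) side of the stop and clear of it. I'll descend to z = 0.038 and approach the face.

>>> servo_tool([
  [1,0,0,2.5,0],
  [1,0,0,2.5,0],
  [1,0,0,2.5,0],
  [1,0,0,2.5,0],
  [1,0,0,2.5,0],
  [1,0,0,2,0],
  [1,0,0,1.0,0],
  [1,0,0,0.7,0],
  [1,0,0,0,0],
  [1,0,0,0,0],
])

```text
t: 3.4
ee_pos: [0.5765, -0.0201, 0.039]
ee_rot: [-0.147, 3.137, -0.0]
ft_force: [0.4, 0.1, 0.1]
grip_width: 0.008
gripper_force: 0.0
```

>>> servo_tool([
  [1,0,0.5,0,0],
  [1,0,0.5,0,0],
  [1,0,0.4,0,0],
  [1,0,0.4,0,0],
  [1,0,0.4,0,0],
  [1,0,0.4,0,0],
])

```text
t: 3.9
ee_pos: [0.5739, 0.0058, 0.0386]
ee_rot: [-0.147, 3.138, -0.0]
ft_force: [0.6, -1.2, 0.4]
grip_width: 0.001
gripper_force: 0.0
```

```bash
python3 look.py
```

```text
3.9 G [-0.0002 -0.0505] z 0.03862436706221073 toolx.gx,toolx.gy -0.9999998236331975 0.00041677527977843564 [ 4.28745487e-04 -4.02797768e-05 -9.99999907e-01] f 0.45 -1.22 0.41447908006693496 0.0007814661125888694
```

>>> servo_tool([
  [1,0,0.4,0,0],
  [1,0,0.4,0,0],
  [1,0,0.4,0,0],
  [1,0,0.4,0,0],
  [1,0,0.4,0,0],
  [1,0,0.4,0,0],
  [1,0,0.4,0,0],
  [1,0,0.4,0,0],
  [1,0,0.4,0,0],
  [1,0,0,0,0],
])

```text
t: 4.73
ee_pos: [0.5704, 0.0413, 0.0383]
ee_rot: [0.147, -3.138, 0.0]
ft_force: [0.0, -0.5, 0.1]
grip_width: 0.004
gripper_force: 0.8
```

```bash
python3 look.py wrist w2
```

```text
4.7333 G [-0.0003 -0.0148] z 0.03834067470772087 toolx.gx,toolx.gy -0.999999942029941 0.0003039080241056123 [-1.26836306e-04 -2.92163276e-04 -9.99999949e-01] f -0.05 -0.51 0.14331266609666934 0.004057234888471369
```

View pics/w2.png

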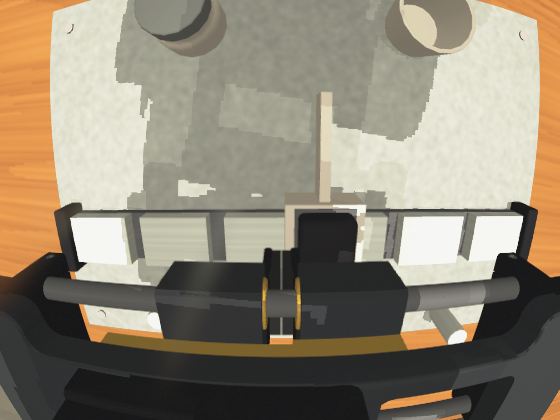

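Wrist view: the stop is at about (325,230), with the fingertips beside its -y face and the blade at x=325. I'll measure the stop from the blade with fisheye rays.

```bash
cat >> h.py <<'E'
def fray(c,u,v,z):
    a,b=(u-c['cx'])/c['fx'],(v-c['cy'])/c['fy'];t=np.hypot(a,b);k=np.sinc(t/np.pi)
    d=c['R'].T@np.array([a*k,b*k,np.cos(t)]);o=-c['R'].T@c['t'];return o+d*(z-o[2])/d[2]
E
python3 - <<'E'
from h import *
w=pickle.load(open('w2.pkl','rb'))
print('blade',G(fray(w,326,98,.05)),G(fray(w,325,180,.05)),'grooves',G(fray(w,392,235,.024)),G(fray(w,465,230,.024)),G(fray(w,135,235,.024)))
w=pickle.load(open('w1.pkl','rb'))
print('blade',G(fray(w,341,110,.05)),'grooves',G(fray(w,401,188,.024)),G(fray(w,440,188,.024)))
E
```

```text
blade [-0.0907  0.0093] [-0.0466  0.0096] grooves [-0.0047  0.0609] [-0.0073  0.1196] [-0.0042 -0.1162]
blade [-0.0896 -0.0155] grooves [-0.0029  0.0652] [-0.0039  0.1184]
```

>>> servo_tool([
  [1,0,0.4,0,0],
  [1,0,0.4,0,0],
  [1,0,0.4,0,0],
  [1,0,0.4,0,0],
  [1,0,0.4,0,0],
  [1,0,0.4,0,0],
  [1,0,0.4,0,0],
  [1,0,0.4,0,0],
  [1,0,0.4,0,0],
  [1,0,0.4,0,0],
])

```text
t: 5.62
ee_pos: [0.5666, 0.0802, 0.0384]
ee_rot: [0.147, -3.138, 0.002]
ft_force: [-0.4, -4.8, 0.6]
grip_width: 0.007
gripper_force: 2.6
```

>>> servo_tool([
  [1,0,0.2,0,0],
  [1,0,0.2,0,0],
])

```text
t: 5.78
ee_pos: [0.5662, 0.0847, 0.0383]
ee_rot: [0.147, -3.138, 0.001]
ft_force: [-0.6, -4.1, 0.1]
grip_width: 0.003
gripper_force: 2.2
```

>>> servo_tool([
  [1,0,0.2,0,0],
  [1,0,0.2,0,0],
])

```text
t: 5.95
ee_pos: [0.5658, 0.0892, 0.0383]
ee_rot: [0.145, -3.138, -0.001]
ft_force: [-0.7, -1.4, 0.6]
grip_width: 0.006
gripper_force: 0.6
```

>>> servo_tool([
  [1,0,0.2,0,0],
  [1,0,0.2,0,0],
])

```text
t: 6.12
ee_pos: [0.5658, 0.0937, 0.0383]
ee_rot: [-0.146, 3.138, 0.001]
ft_force: [0.6, -3.0, -0.1]
grip_width: 0.005
gripper_force: 1.5
```

>>> servo_tool([
  [1,0,0.2,0,0],
  [1,0,0.2,0,0],
])

```text
t: 6.28
ee_pos: [0.5657, 0.0955, 0.0384]
ee_rot: [-0.15, 3.138, -0.005]
ft_force: [0.5, -11.5, 0.6]
grip_width: 0.007
gripper_force: 5.5
```

```bash
python3 look.py
```

```text
6.2833 G [0.0001 0.0396] z 0.0384496106734752 toolx.gx,toolx.gy -0.9999981513972861 -0.0018983201863339858 [ 6.13050816e-04 -3.18510291e-03 -9.99994740e-01] f -0.55 -11.49 0.638906213478069 0.007096442900417601
```

It's seated in notch2 (11.5 N at TCP 0.0396), so notch3 should come at TCP ≈ 0.098. I'll push through.

>>> servo_tool([
  [1,0,0.15,0,0],
  [1,0,0.15,0,0],
  [1,0,0.15,0,0],
  [1,0,0.15,0,0],
  [1,0,0.15,0,0],
  [1,0,0.15,0,0],
  [1,0,0.2,0,0],
  [1,0,0.2,0,0],
  [1,0,0.2,0,0],
])

```text
t: 7.03
ee_pos: [0.564, 0.1119, 0.0384]
ee_rot: [-0.147, 3.138, -0.0]
ft_force: [-0.8, -4.4, 0.5]
grip_width: 0.003
gripper_force: 2.2
```

```bash
python3 look.py
```

```text
7.0333 G [-0.0001  0.056 ] z 0.03836136445022719 toolx.gx,toolx.gy -0.9999999031882835 0.000408623214965439 [ 1.92834726e-04 -3.08244375e-04 -9.99999934e-01] f -1.21 -4.35 0.5318669726107642 0.003123084671863979
```

Past notch2 at 4 N of friction. I'll push about 32 mm more, then go slowly.

>>> servo_tool([
  [1,0,0.4,0,0],
  [1,0,0.4,0,0],
  [1,0,0.4,0,0],
  [1,0,0.4,0,0],
  [1,0,0.4,0,0],
  [1,0,0.4,0,0],
  [1,0,0.3,0,0],
  [1,0,0.3,0,0],
  [1,0,0.2,0,0],
])

```text
t: 7.78
ee_pos: [0.5608, 0.1442, 0.0384]
ee_rot: [-0.147, 3.138, 0.0]
ft_force: [0.7, -3.2, 0.9]
grip_width: 0.0
gripper_force: 2.1
```

>>> servo_tool([
  [1,0,0.1,0,0],
  [1,0,0.1,0,0],
])

```text
t: 7.95
ee_pos: [0.5606, 0.1461, 0.0383]
ee_rot: [0.146, -3.138, -0.0]
ft_force: [-0.2, -3.5, 0.3]
grip_width: 0.006
gripper_force: 1.7
```

```bash
python3 look.py
```

```text
7.95 G [-0.0002  0.0904] z 0.03833804616888768 toolx.gx,toolx.gy -0.999999854266853 0.0005360662999233915 [-9.11475678e-05  2.86993203e-04 -9.99999955e-01] f -0.56 -3.51 0.32512984548399154 0.006316841117622548
```

>>> servo_tool([
  [1,0,0.1,0,0],
  [1,0,0.1,0,0],
])

```text
t: 8.12
ee_pos: [0.5604, 0.1481, 0.0383]
ee_rot: [0.146, -3.138, -0.001]
ft_force: [-0.0, -1.2, 0.3]
grip_width: 0.004
gripper_force: 1.0
```

>>> servo_tool([
  [1,0,0.1,0,0],
  [1,0,0,0,0],
])

```text
t: 8.28
ee_pos: [0.5603, 0.1496, 0.0383]
ee_rot: [-0.145, 3.138, 0.002]
ft_force: [-0.7, -0.1, -0.3]
grip_width: 0.009
gripper_force: 0.0
```

>>> servo_tool([
  [1,0,0.1,0,0],
  [1,0,0,0,0],
])

```text
t: 8.45
ee_pos: [0.5603, 0.1503, 0.0384]
ee_rot: [-0.146, 3.138, 0.001]
ft_force: [-0.1, 0.2, 0.7]
grip_width: 0.004
gripper_force: 0.0
```

The push dropped to zero, so the stop has been pulled in. I'll confirm with gentle nudges that it resists.

>>> servo_tool([
  [1,0,0.1,0,0],
  [1,0,0.1,0,0],
])

```text
t: 8.62
ee_pos: [0.5601, 0.1519, 0.0383]
ee_rot: [0.146, -3.138, -0.0]
ft_force: [-0.2, -0.4, -0.0]
grip_width: 0.006
gripper_force: 0.0
```

>>> servo_tool([
  [1,0,0.1,0,0],
  [1,0,0,0,0],
])

```text
t: 8.78
ee_pos: [0.56, 0.1528, 0.0384]
ee_rot: [0.147, -3.138, -0.0]
ft_force: [-0.1, -0.2, 0.3]
grip_width: 0.008
gripper_force: 0.0
```

```bash
python3 look.py
```

```text
8.7833 G [-0.0002  0.0972] z 0.038353339229933864 toolx.gx,toolx.gy -0.9999999268256152 0.0003825537010544342 [-1.35766418e-06  1.67719088e-06 -1.00000000e+00] f -0.11 -0.23 0.3374618798463099 0.007848824973656668
```

>>> servo_tool([
  [1,0,-0.7,0,0],
  [1,0,-0.7,0,0],
  [1,0,-0.7,0,0],
  [1,0,0,-2.5,0],
  [1,0,0,-2.5,0],
  [1,0,0,-2.5,0],
  [1,0,0,-2.5,0],
  [1,0,0,-2,0],
  [1,0,0,0,0],
  [1,0,0,0,0],
])

```text
t: 9.62
ee_pos: [0.5629, 0.131, 0.1595]
ee_rot: [-0.145, 3.135, -0.0]
ft_force: [-0.8, 0.1, -0.8]
grip_width: 0.006
gripper_force: 0.0
```

```bash
python3 look.py wrist w3
```

```text
9.6167 G [0.0006 0.0752] z 0.15948439064507564 toolx.gx,toolx.gy -0.9999947357037571 0.00145200800809112 [ 2.90944361e-03  5.11569860e-05 -9.99995766e-01] f -0.79 0.13 -0.7576773290846079 0.0058749401364204135
```

View pics/w3.png

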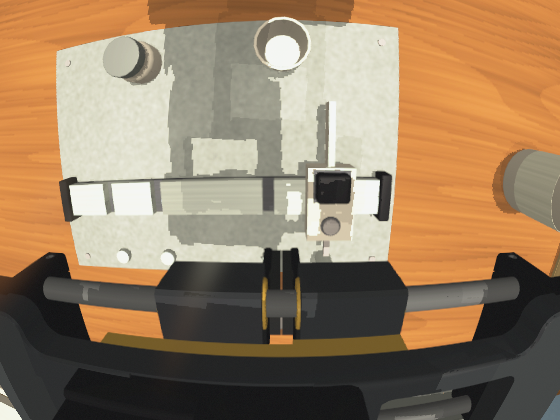

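Wrist view: the stop now covers the +y outer notch, with the lock button at about (333,186), the pin head at (330,226) and the blade tip at (332,103).

```bash
python3 - <<'E'
from h import *
w=pickle.load(open('w3.pkl','rb'))
m=((w['color'].max(2)<60)*255).astype(np.uint8);m[:165]=0;m[212:]=0;m[:,:308]=0;m[:,356:]=0
n,_,st,ce=cv2.connectedComponentsWithStats(m);i=1+st[1:,4].argmax();print(st[i],ce[i],G(fray(w,*ce[i],.072)))
print('blade',G(fray(w,332,103,.05)),'blocks',G(fray(w,384,180,.03)),G(fray(w,69,184,.03)),'groove2',G(fray(w,268,195,.024)),
 'pinhead h5',G(fray(w,330,226,.061)),'h10',G(fray(w,330,226,.066)))
E
```

```text
[315 172  36  31 922] [332.78741866 188.26789588] [-0.0194  0.1204]
blade [-0.093   0.1215] blocks [-0.0193  0.1802] [-0.0196 -0.1666] groove2 [-0.0018  0.0628] pinhead h5 [0.0187 0.1212] h10 [0.017  0.1204]
```

>>> servo_tool([
  [1,0.9,1.5,0,0],
  [1,0.9,1.5,0,0],
  [1,0,1.5,0,0],
  [1,0,0,2,0],
  [1,0,0,2,0],
  [1,0,0,2,0],
  [1,0,0,1.3,0],
  [1,0,0,0.7,0],
  [1,0,0,0,0],
  [1,0,0,0,0],
])

```text
t: 10.5
ee_pos: [0.5393, 0.1746, 0.0774]
ee_rot: [0.146, -3.136, 0.0]
ft_force: [0.7, -0.2, -0.2]
grip_width: 0.002
gripper_force: 0.0
```

```bash
python3 look.py
```

```text
10.5 G [-0.0188  0.1208] z 0.07738334412402989 toolx.gx,toolx.gy -0.9999970801596204 0.0008595913330534603 [-2.24367165e-03 -2.64004616e-04 -9.99997448e-01] f 0.64 -0.31 -0.15521011677473695 0.0019796612695519725
```

>>> servo_tool([
  [1,0,0,0.3,0],
  [1,0,0,0.3,0],
  [1,0,0,0.2,0],
  [1,0,0,0.1,0],
  [1,0,0,0,0],
])

```text
t: 10.92
ee_pos: [0.5399, 0.1749, 0.0694]
ee_rot: [-0.146, 3.138, 0.0]
ft_force: [0.1, -0.7, 0.8]
grip_width: 0.003
gripper_force: 0.0
```

>>> servo_tool([
  [1,0,0,0.1,0],
  [1,0,0,0.1,0],
  [1,0,0,0,0],
])

```text
t: 11.17
ee_pos: [0.5399, 0.1749, 0.0673]
ee_rot: [0.146, -3.138, 0.0]
ft_force: [-0.3, 0.2, -0.3]
grip_width: 0.006
gripper_force: 0.0
```

>>> servo_tool([
  [1,0,0,0.1,0],
  [1,0,0,0,0],
])

```text
t: 11.33
ee_pos: [0.5399, 0.1749, 0.0662]
ee_rot: [0.146, -3.138, 0.0]
ft_force: [-0.1, 0.2, -0.6]
grip_width: 0.005
gripper_force: 0.0
```

>>> servo_tool([
  [1,0,0,0.1,0],
  [1,0,0,0.1,0],
])

```text
t: 11.5
ee_pos: [0.54, 0.1749, 0.0643]
ee_rot: [-0.146, 3.138, 0.0]
ft_force: [-0.1, -0.2, 0.5]
grip_width: 0.005
gripper_force: 0.0
```

>>> servo_tool([
  [1,0,0,0.1,0],
  [1,0,0,0.1,0],
])

```text
t: 11.67
ee_pos: [0.5399, 0.1749, 0.0622]
ee_rot: [0.146, -3.138, -0.0]
ft_force: [0.6, 0.8, -0.7]
grip_width: 0.005
gripper_force: 0.0
```

There's no contact at 62 mm, which I didn't expect, so I'll look.

```bash
python3 look.py wrist w4; python3 look.py scene s4; python3 - <<'E'
from h import *
w=pickle.load(open('w4.pkl','rb'))['color'];k=pickle.load(open('s4.pkl','rb'))['color']
a=cv2.resize(w[130:330,180:400],(440,400));b=cv2.resize(k[140:280,260:400],(400,400))[:, :360]
cv2.imwrite('pics/m4.png',np.hstack([a,b])[:,:,::-1])
k=pickle.load(open('s4.pkl','rb'));
for z in(.0622,.072): print(proj(k,np.array([.5399,.1749,z])), proj(k,W(-.018,.121,z)))
E
```

```text
11.6667 G [-0.0182  0.121 ] z 0.062211758732261896 toolx.gx,toolx.gy -0.9999998095395699 0.000608133000245591 [-1.05378372e-04 -4.42788555e-06 -9.99999994e-01] f 0.73 0.78 -0.744732183001485 0.005394775836434056
11.7167 G [-0.0183  0.121 ] z 0.06203507511380179 toolx.gx,toolx.gy -0.9999997408076425 0.0005900010570894889 [-4.07702918e-04 -7.22112836e-05 -9.99999914e-01] f 0.74 -0.02 0.07441284888588462 0.0003086345583009136
(np.float64(328.40784357793854), np.float64(184.87966260304756)) (np.float64(328.451842194147), np.float64(184.91173086935288))
(np.float64(328.58196927627455), np.float64(181.92044387108587)) (np.float64(328.62619922413967), np.float64(181.95235158630695))
```

View pics/m4.png

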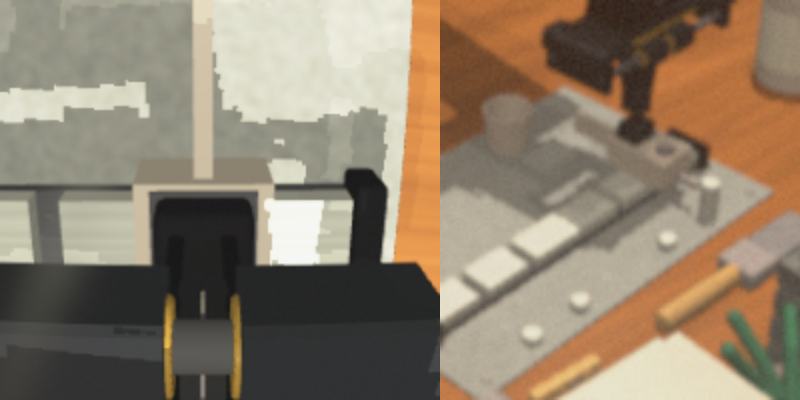

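The fingertips look to be directly above the button but not yet pressing on it, so the real tip seems to sit a little higher than the nominal TCP. I'll continue down in small steps, watching the force.

>>> servo_tool([
  [1,0,0,0.1,0],
  [1,0,0,0.1,0],
])

```text
t: 11.93
ee_pos: [0.54, 0.1749, 0.0603]
ee_rot: [-0.146, 3.138, -0.0]
ft_force: [0.4, -0.0, 0.1]
grip_width: 0.003
gripper_force: 0.0
```

>>> servo_tool([
  [1,0,0,0.1,0],
  [1,0,0,0.1,0],
])

```text
t: 12.1
ee_pos: [0.5399, 0.1749, 0.0582]
ee_rot: [0.146, -3.138, 0.0]
ft_force: [0.1, -0.3, 0.1]
grip_width: 0.007
gripper_force: 0.0
```

>>> servo_tool([
  [1,0,0,0.1,0],
  [1,0,0,0.1,0],
])

```text
t: 12.27
ee_pos: [0.5399, 0.1749, 0.0562]
ee_rot: [0.146, -3.138, 0.0]
ft_force: [-0.3, 0.8, 0.3]
grip_width: 0.008
gripper_force: 0.0
```

```bash
python3 look.py scene s5; python3 look.py wrist w5; python3 - <<'E'
from h import *
k=pickle.load(open('s5.pkl','rb'))
def pts(k,us,vs):
    for v in vs:
        r=[]
        for u in us:
            d=k['range_z'][v,u]
            p=k['R'].T@(d*np.array([(u-k['cx'])/k['fx'],(v-k['cy'])/k['fy'],1])-k['t'])
            r.append('%4d,%4d,%3d'%(*(1000*G(p)),1000*p[2]))
        print(v,' | '.join(r))
pts(k,range(312,350,4),range(168,204,3))
w=pickle.load(open('w5.pkl','rb'))['color']
a=cv2.resize(w[130:330,180:400],(440,400));b=cv2.resize(k['color'][150:220,300:363],(360,400),interpolation=2)
cv2.imwrite('pics/m5.png',np.hstack([a,b])[:,:,::-1])
E
```

```text
12.2667 G [-0.0182  0.121 ] z 0.05622512374246582 toolx.gx,toolx.gy -0.9999998137726283 0.0006054883426524037 [-7.46108939e-05 -2.28186614e-05 -9.99999997e-01] f -0.21 0.82 0.2855362112431032 0.007503634593518904
12.3167 G [-0.0183  0.121 ] z 0.056071587064670594 toolx.gx,toolx.gy -0.999999721520671 0.0006473438423447558 [-3.68526498e-04 -4.75854639e-05 -9.99999931e-01] f -0.29 0.25 -0.5845433028268819 0.005895374260313438
168   -3,  34,161 |    9,  34,167 |   17,  39,167 |  -28, 110,117 |  -11, 107,125 |  -10, 123,119 | -119, 280,  2 | -112, 291,  1 | -104, 302,  0 |  -94, 309,  0
171   -3,  33,153 |   11,  31,160 |   18,  39,159 |  -26, 109,108 |  -11, 107,116 |  -12, 125,107 | -109, 268,  1 | -100, 277,  1 |  -89, 283,  3 |  -81, 293,  2
174 -151, 202,  1 |   10,  34,149 | -132, 218,  3 |  -27, 111, 98 |  -12, 110,105 |   -9, 122,100 | -101, 259, -1 |  -89, 263,  1 |  -83, 276, -1 |  -73, 283,  0
177 -136, 185,  5 | -123, 190,  9 | -124, 209,  0 |  -26, 110, 88 |  -12, 110, 95 |  -10, 125, 89 |  631,-686,751 |  -79, 252,  0 |  -69, 259,  1 |  -58, 264,  4
180  -79, 121, 50 | -117,
[... 570 characters left out ...]
, 56 |   11, 136, 54 |   19, 142, 55 |    7, 179, 32
192  -80, 124,  6 |  -73, 133,  5 |  -30, 101, 41 |  -13,  98, 51 |   -1, 100, 56 |    5, 109, 55 |   16, 112, 58 |   26, 116, 61 |   30, 129, 57 |   12, 172, 27
195  -73, 116,  3 |  -62, 121,  6 |  -27,  98, 34 |  -13,  98, 41 |    0,  99, 47 |   14,  99, 54 |   22, 105, 55 |   31, 111, 56 |   34, 125, 51 |   17, 167, 21
198  -61, 103,  4 |  -52, 110,  5 |  -43, 117,  6 |  -11,  96, 33 |    1,  98, 38 |   16,  97, 46 |   29,  97, 52 |   33, 110, 48 |   31, 130, 37 |   17, 169, 10
201  -51,  92,  5 |  -43, 100,  5 |  -18,  89, 23 |   -8,  93, 25 |    2,  97, 29 |   17,  96, 37 |   27, 101, 39 |   35, 107, 41 |   39, 120, 36 |   22, 162,  6
```

View pics/m5.png

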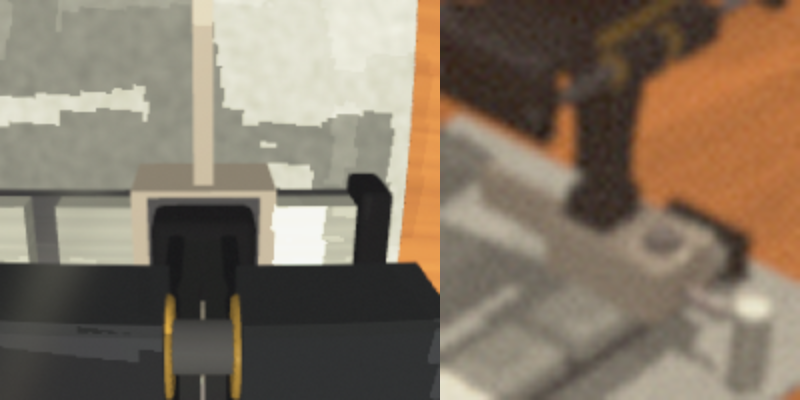

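Depth shows the button top still at 72 mm, with the fingertips' lower end about 80 mm up. The real tips are therefore some 20 mm shorter than the reported TCP, and the button hasn't been touched yet. I'll continue down, watching the force.

>>> servo_tool([
  [1,0,0,0.1,0],
  [1,0,0,0.1,0],
  [1,0,0,0.1,0],
])

```text
t: 12.62
ee_pos: [0.54, 0.1749, 0.0533]
ee_rot: [-0.146, 3.138, 0.0]
ft_force: [1.4, -0.2, 0.9]
grip_width: 0.006
gripper_force: 0.0
```

>>> servo_tool([
  [1,0,0,0.1,0],
  [1,0,0,0.1,0],
])

```text
t: 12.78
ee_pos: [0.5399, 0.1749, 0.0512]
ee_rot: [0.146, -3.138, 0.0]
ft_force: [0.6, -0.1, -0.5]
grip_width: 0.004
gripper_force: 0.0
```

>>> servo_tool([
  [1,0,0,0.1,0],
  [1,0,0,0.1,0],
])

```text
t: 12.95
ee_pos: [0.54, 0.1749, 0.0495]
ee_rot: [-0.146, 3.138, -0.0]
ft_force: [-1.2, 0.6, 4.6]
grip_width: 0.003
gripper_force: 1.9
```

Contact at TCP z ≈ 0.050 with 4.6 N. I'll press about 7 mm.

>>> servo_tool([
  [1,0,0,0.1,0],
  [1,0,0,0.1,0],
  [1,0,0,0.1,0],
  [1,0,0,0.1,0],
])

```text
t: 13.28
ee_pos: [0.54, 0.1749, 0.0455]
ee_rot: [-0.146, 3.138, -0.0]
ft_force: [-1.0, -0.5, 3.5]
grip_width: 0.009
gripper_force: 2.0
```

>>> servo_tool([
  [1,0,0,0.1,0],
  [1,0,0,0.1,0],
])

```text
t: 13.45
ee_pos: [0.54, 0.1749, 0.0433]
ee_rot: [-0.146, 3.138, -0.0]
ft_force: [-0.4, -0.8, 3.9]
grip_width: 0.006
gripper_force: 2.0
```

>>> servo_tool([
  [1,0,0,0.1,0],
  [1,0,0,0,0],
])

```text
t: 13.62
ee_pos: [0.54, 0.1749, 0.0431]
ee_rot: [-0.147, 3.138, -0.0]
ft_force: [-2.2, -1.1, 9.8]
grip_width: 0.005
gripper_force: 4.7
```

The button has bottomed out (9.8 N, no further travel). One more small press, then retreat and check.

>>> servo_tool([
  [1,0,0,0.05,0],
  [1,0,0,0,0],
  [1,0,0,-1,0],
  [1,0,0,-2.5,0],
  [1,0,0,-2.5,0],
  [1,0,0,-3,0],
  [1,0,0,-3,0],
  [1,0,0,-2,0],
  [1,0,0,0,0],
  [1,0,0,0,0],
])

```text
t: 14.45
ee_pos: [0.5407, 0.175, 0.1829]
ee_rot: [-0.146, 3.135, 0.0]
ft_force: [0.3, -0.5, -0.7]
grip_width: 0.006
gripper_force: 0.0
```

```bash
python3 look.py scene s6; python3 look.py wrist w6; python3 - <<'E'
from h import *
k=pickle.load(open('s6.pkl','rb'))
v,u=np.mgrid[0:420,0:560];d=k['range_z'];ok=d>0
C=np.stack([(u-k['cx'])/k['fx']*d,(v-k['cy'])/k['fy']*d,d],-1)[ok]
P=(C-k['t'])@k['R'];Q=np.c_[(P-O)@x,(P-O)@y,P[:,2]]
def med(gx,gy,r,lo,hi):
    m=(abs(Q[:,0]-gx)<r)&(abs(Q[:,1]-gy)<r)&(Q[:,2]>lo)&(Q[:,2]<hi);print(gx,gy,m.sum(),np.percentile(Q[m,2],[50,90]))
med(-.018,.121,.009,.04,.1);med(.02,.121,.006,.04,.1);med(.004,.121,.005,.04,.1)
w=pickle.load(open('w6.pkl','rb'))['color']
a=cv2.resize(w,(560,420))[:,:440];b=cv2.resize(k['color'][150:220,300:363],(360,420),interpolation=2)
cv2.imwrite('pics/m6.png',np.hstack([a,b])[:,:,::-1])
E
```

```text
14.45 G [-0.0173  0.1211] z 0.18292790904155565 toolx.gx,toolx.gy -0.999995091430464 0.000556807001846991 [ 3.06087936e-03  3.84207298e-04 -9.99995242e-01] f 0.21 -0.47 -0.7013509294167508 0.005681254068131059
14.5 G [-0.0185  0.121 ] z 0.18158147733697863 toolx.gx,toolx.gy -0.9999998162247743 0.0005659977906672045 [-2.18786502e-04  6.31413187e-06 -9.99999976e-01] f -0.06 0.23 -0.6139027282959499 0.004431964171051721
-0.018 0.121 23 [0.06487089 0.06645816]
0.02 0.121 13 [0.06189824 0.06409911]
0.004 0.121 7 [0.05850507 0.05942564]
```

View pics/m6.png

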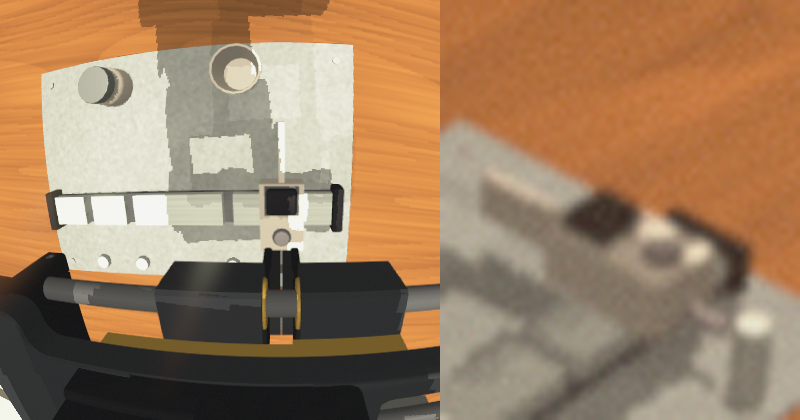

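The button top is at 65 mm (fully down), and the pin head is at about 61 mm (dropped). The stop lines up with the tall peg at y ≈ 0.121. The arm is clear, so I'll hand in.

```bash
python3 -c "from station import job_done;print(job_done())"
```

```text
the job is handed in; nothing more can be done
None
```

The stop is clicked into the notch beside the tall peg (index pin dropped), the lock button is fully down and staying down, and I handed the job in at about 14.5 s. The fingers came down about 20 mm shorter than their reported tip, so the push probably bore on the side of the lock button instead of the stop's end face.

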